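Ease a board sled home under the test hood with a hand tamper

TASK

Pick up the hand tamper from its coaster and, holding it at a slant so that it clears the hood, use its foot to nudge the board sled along its guide, gently and a little at a time, until it comes up against the unseen stop under the hood and is caught there, so that the sprung probe no longer pushes it back out. Touch the sled only with the tamper and do not knock it or ram it, then stand the tamper upright on its coaster again.

Things in the scene. Friction and masses are not known exactly. Their poses are not given: they have to be found in the camera images.
- stage: Board test stage, fixed: base plate 250 x 150 x 12 mm. Origin on the bench under the plate's centre; +x is the way the sled is pushed (under the hood), z up. Guide rails along x, inner faces at y = +-31 mm, with lips over the sled's edges to y = +-27 mm, tops at z = 26 mm. Under the hood are a fixed stop, a sprung probe and two sprung catches, set together anywhere in a 20 mm span along x.
- hood_edge (a point): Middle of the lower front edge of the grey hood's roof, 80 mm above the bench, at stage x = -25 mm; axes as the stage. From here the hood runs 150 mm on in +x; it is 140 mm wide, roof 45 mm thick with a camera barrel 30 mm tall on top at x = +95 mm. Open at the front, closed at the sides and back.
- sled: Loose board sled, 80 x 60 mm, base 10 mm thick, with a green circuit board, 0.11-0.22 kg, between the rails on the base plate. Origin at the centre of its underside; x as the stage's. Slides with 1-2 N; over the last 25 mm probe and catches raise this to at most about 9 N; at the stop it goes hard. Let go too early, the probe pushes it back up to 14 mm.
- sled_push (a point): Middle of the rear face of the sled's upright push plate, 22 mm above the sled's underside, 40 mm behind (-x) its origin; the face is flat, 46 mm wide and 44 mm tall. When home the face lies 15 to 35 mm inside the hood's front edge, depending on where the unseen stop is.
- probe (a joint): Travel of the sprung probe under the hood, m: 0 free and fully out, 0.014 with the sled against the stop. The catches click in behind the sled's nose 2 mm before the stop; let go, a caught sled rests back on them and the probe reads about 0.012.
- tamper_mid (a point): Hand tamper, 150 mm tall, round, 0.2 kg, standing upright: steel foot 32 mm diameter, 14 mm thick; steel stem 12 mm diameter; black handle 22 mm diameter from 70 to 150 mm above the foot's underside. The point is on its axis, 75 mm above the foot's underside; z points along the axis to the handle end.
- coaster_top (a point): Round cork coaster, 100 mm diameter, 5 mm thick, fixed on the bench, on which the tamper stands. The point is the centre of its top.

How it is judged:
By the outcome, as a careful person would: the job done as asked, in the order asked, and still so for the second after the job is handed in, with the robot touching nothing.
It also fails if it takes over 72 s, if anything falls off the work surface, if the arm or the gripper's body presses on something with over 40 N, if the wrist force passes 120 N, or if a joint passes its speed limit or range.

ROBOT

A 7-joint arm with a two-finger parallel gripper is mounted at the origin on the work surface. World frame = base frame: x ahead of the robot, y to its left, z up, the work surface at z = 0. Lengths are in m, angles in rad, forces in N, time in s.
With the tool pointing down it reaches from about 0.4 to 0.9 m from the base axis. Payload 5.5 kg.
Tool frame: the origin (TCP) lies midway between the tips of the shut fingers; the grasp point (between the pads) lies 19 mm behind it; z points along the fingers, y is the line along which they close (so a half turn about z gives the same grasp; the last joint's range is limited). The gripper opens to 85 mm and grips with 20 to 120 N. Pads are 22 mm wide; open, the fingers measure 114 mm over their backs; the gripper's body (76 mm by 85 mm) begins 54 mm behind the grasp point. The pads swing forward as they close: fully open they stand 13 mm farther back than shut.
Start: joints at [-0.895, 0.501, -0.427, 1.55, 0.221, 1.138, -0.21], TCP at [0.261, 0.595, 0.201] pointing down, gripper open.
Joint ranges: [-2.88, 2.88], [-0.31, 2.03], [-1.54, 1.56], [0.2, 2.42], [-1.41, 4.55], [0.19, 2.02], [-2.57, 2.57]. Speed limits (rad/s): [2.57, 2.57, 3.14, 3.14, 3.14, 3.14, 3.14].

INTERFACE

Orientations are given as a unit quaternion [w, x, y, z].
In Python, from rig import state, snapshot, get_calibration, job_done gives the robot as it stands.
- The arm moves only by the shell command python3 -m jog 'ROWS' [FORCE]. ROWS is JSON, a list of rows, each an object of numbers: "rx", "ry", "rz": the turn, a rotation vector about the tool's x, y, z in degrees; "x", "y", "z": the shift along the tool's x, y, z in mm; "gripper": the opening, from -1 (shut) to 1 (fully open), so that 0 is half open. A call has 1 to 20 rows; each row shifts and turns the commanded pose from where the row before left it, along the tool's axes as they then stand; what a row does not reach is not made up. A row lasts 1/10 s, in which the tool goes at most 50 mm and 8.59 degrees, less where a joint would pass 70% of its speed; a pose out of reach is approached as far as the arm can. A call with a gripper value outside its range is refused whole. The fingers move at their own pace and stop on an object; FORCE is the grip in N (left out, the last holds). Time passes only in rows, so rows that do not move let the fingers close. It gives the time, the measured TCP pose, the force, the opening and the grip force at its end, in the units of the state.
- state(): the state, without advancing time (a new reading comes with each control period).
- snapshot(name): name is "side" or "top" or "wrist"; returns (picture, depth): 480x640x3 uint8, red, green, blue; 480x640 float32, m along the optical axis (not along the pixel's ray), 0 where there is no reading.
- get_calibration(name): a dict with "vertical_fov" (degrees; the focal length in pixels is half the picture's height over the tangent of half this angle, whatever the lens; pixels are square), "cx", "cy" (the principal point, pixels), "position" and "attitude" of the camera in the world; the wrist camera has in their place "T_tool_cam" (4x4, takes a point from camera to tool coordinates, whose origin is the TCP and whose axes are the flange's). Camera axes: x right, y down, z forward; pixel columns grow to the right and rows downward; lengths in m; the calibration is good to about 2 mm. A picture is of the moment at which its call begins: read the wrist's pose just before it. get_calibration takes no time and is no camera call.
- job_done(): hands the job in; it is judged then, once.
The state is a dict: "time": time; "q": joint angles; "dq": joint speeds; "effort": joint torques, N m; "eef_pos": TCP position; "orientation": TCP orientation; "force": force on the tool from outside, world axes, zero at the start; "moment": the same for the moment, N m; "grip_width": finger opening in m; "grasp_force": force on a finger pad.
Only numpy, scipy, OpenCV 4.12 (cv2) and the standard library are available. Lean on these libraries where they do the work, as an engineer would, in place of code of your own. Each camera call takes 0.05 s, during which the arm holds its last target. There are 200 camera calls.

## Working session

There is one attempt and no reset: what is moved stays moved. The work goes in short steps, Python scripts to look and compute and a shell command to move; the robot and the scene stay as the last step left them, time stands still between calls to the robot, and variables do not carry over. Pictures are saved under pics/ and viewed, at most 14 in all, crops included, and the job is handed in when it is done.

```bash
mkdir -p pics; ls; cat > h.py <<'E'
import numpy as np, cv2
from rig import state, snapshot, get_calibration
from scipy.spatial.transform import Rotation as R
def rot(q): return R.from_quat([q[1],q[2],q[3],q[0]])
def campose(name, s=None):
    c=get_calibration(name)
    f=240/np.tan(np.radians(c['vertical_fov'])/2)
    if 'T_tool_cam' in c:
        T=np.array(c['T_tool_cam']); s=s or state(); r=rot(s['orientation']).as_matrix()
        return f,c['cx'],c['cy'],r@T[:3,:3],r@T[:3,3]+np.array(s['eef_pos'])
    a=np.array(c['attitude'])
    Rm=a if a.shape==(3,3) else rot(a).as_matrix()
    return f,c['cx'],c['cy'],Rm,np.array(c['position'])
def px(P,u,v,d):
    f,cx,cy,Rm,p=P
    return Rm@(np.array([(u-cx)/f,(v-cy)/f,1])*d)+p
def ray_z(P,u,v,z):
    f,cx,cy,Rm,p=P
    r=Rm@np.array([(u-cx)/f,(v-cy)/f,1]); return p+r*(z-p[2])/r[2]
def proj(P,X):
    f,cx,cy,Rm,p=P; c=Rm.T@(np.array(X)-p); return cx+f*c[0]/c[2],cy+f*c[1]/c[2]
def cloud(P,d):
    f,cx,cy,Rm,p=P; v,u=np.mgrid[:480,:640]
    c=np.stack([(u-cx)/f*d,(v-cy)/f*d,d],-1); return c@Rm.T+p
def shot(n,tag):
    s=state(); im,d=snapshot(n); P=campose(n,s); np.savez(f'{tag}.npz',im=im,d=d)
    cv2.imwrite(f'pics/{tag}.png',im[:,:,::-1]); return im,d,P
E
python3 - <<'E'
from h import *
for n in ['side','top']:
    im,d,P=shot(n,n+'1'); print(n,get_calibration(n))
print(get_calibration('wrist'))
s=state();print(s)
E
```

```text
pics
side {'vertical_fov': 49.036173383871684, 'cx': 318.3568593657558, 'cy': 237.68891300088742, 'position': array([ 0.48011342, -0.76472424,  0.57942548]), 'attitude': array([-0.48747511,  0.8724876 , -0.02672076,  0.0204795 ])}
top {'vertical_fov': 55.42390992776253, 'cx': 320.0075914820262, 'cy': 242.50067355461238, 'position': array([0.4869312 , 0.020433  , 0.91186584]), 'attitude': array([ 0.01805632, -0.70335101,  0.71022841, -0.02338649])}
{'vertical_fov': 71.54678095344326, 'cx': 316.423914492539, 'cy': 245.15121096916232, 'T_tool_cam': array([[-4.41312373e-05, -9.48577409e-01, -3.16545252e-01,
         8.11603542e-02],
       [ 9.99999996e-01, -6.52176325e-05,  5.60195918e-05,
         1.07497371e-03],
       [-7.37832512e-05, -3.16545249e-01,  9.48577409e-01,
        -1.74759865e-01],
       [ 0.00000000e+00,  0.00000000e+00,  0.00000000e+00,
         1.00000000e+00]])}
{'time': 0.1, 'q': array([-0.89478914,  0.50178259, -0.42683442,  1.55135219,  0.2208181 ,
        1.13828248, -0.21032738]), 'dq': array([ 0.00141463, -0.00236169, -0.00163709, -0.00215419, -0.0005138 ,
        0.00172768, -0.00025754]), 'effort': array([-1.02437875e-02, -5.70820498e+01, -5.83881631e+00, -2.81749302e+01,
        1.04341249e-02,  5.74660444e-03,  7.99584399e-07]), 'eef_pos': array([0.260518  , 0.59476829, 0.19994481]), 'orientation': array([-2.13841747e-04,  2.04914895e-01,  9.78779397e-01, -8.55827551e-04]), 'force': array([-1.19703563, -0.08532633, -0.47988245]), 'moment': array([-0.03136527,  0.0242336 ,  0.01415012]), 'grasp_force': 0.0, 'grip_width': 0.08581903547198846}
```

View pics/top1.png

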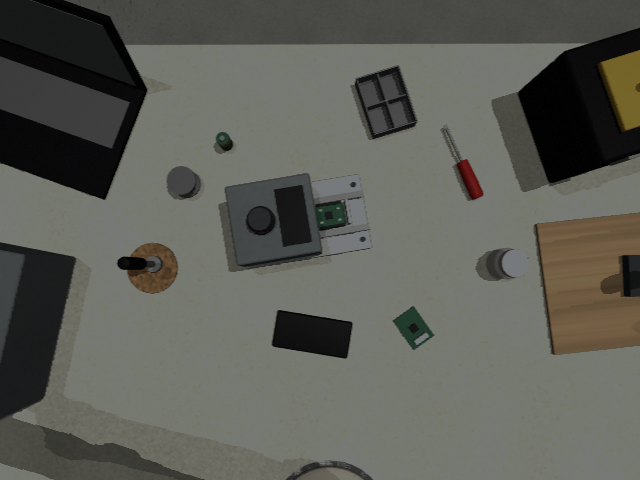

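View pics/side1.png

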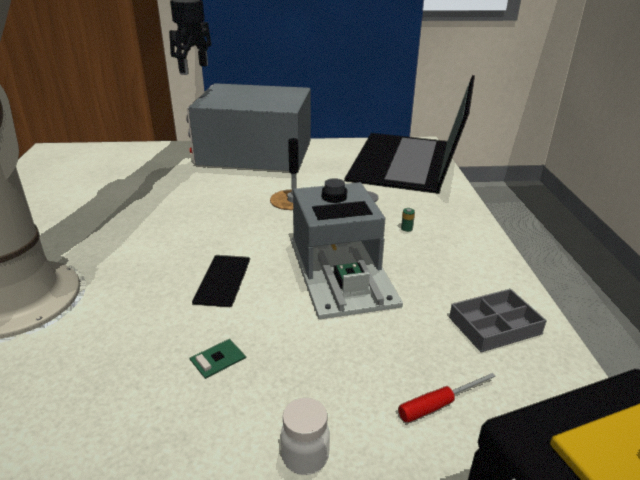

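Top view: tamper on its coaster at about (152,268), hood centred near (273,220), open front facing right with the sled at (332,214) and push plate near (355,212). The stage's +x is about world +y.

```bash
python3 - <<'E'
from h import *
z=np.load('top1.npz');im,d=z['im'],z['d'];P=campose('top');C=cloud(P,d)
for n,u,v,zz in [('c1',361,175,.012),('c2',371,247,.012)]: print(n,ray_z(P,u,v,zz))
roi=np.zeros(d.shape,bool);roi[160:280,210:340]=1
m=roi&(abs(C[...,2]-.125)<.006)&(d>0)
pts=C[m][:,:2]*1000;r=cv2.minAreaRect(pts.astype(np.float32));print('hood',m.sum(),r,np.median(C[m][:,2]));print(cv2.boxPoints(r))
# coaster
hsv=cv2.cvtColor(im,cv2.COLOR_RGB2HSV);b=(hsv[...,0]<20)&(hsv[...,1]>80)
q=np.zeros(d.shape,bool);q[230:310,110:190]=1
b&=q; ct=np.argwhere(b)[:,::-1].astype(np.float32);h=cv2.convexHull(ct);e=cv2.minEnclosingCircle(h);print('coaster',e,ray_z(P,*e[0],.005),np.median(C[b][:,2]))
m=q&(C[...,2]>.12)&(d>0)&(C[...,2]<.17);print('handle top',C[m].mean(0),m.sum(),C[m][:,2].max())
m=q&(C[...,2]>.145)&(d>0)&(C[...,2]<.17);print('top',C[m].mean(0),m.sum())
roi[:]=0;roi[180:250,330:375]=1
m=roi&(C[...,2]>.045)&(d>0);print('pushplate',m.sum(),C[m].mean(0),C[m].min(0),C[m].max(0))
o=np.concatenate([im[150:290,90:230],im[150:290,250:390]],1);cv2.imwrite('pics/crop1.png',cv2.resize(o,None,fx=2.8,fy=2.8,interpolation=2)[:,:,::-1])
E
```

```text
c1 [ 0.67358367 -0.06959043  0.012     ]
c2 [ 0.52985537 -0.0871541   0.012     ]
hood 6254 ((575.3286743164062, 95.0064926147461), (140.10104370117188, 150.01084899902344), 9.169425964355469) 0.12594940896529022
[[494.22086  157.8906  ]
 [518.12573    9.796674]
 [656.4365    32.12239 ]
 [632.5316   180.21631 ]]
coaster ((151.68649291992188, 267.3675537109375), 25.471656799316406) [0.49404788 0.34653026 0.005     ] 0.005893932681544978
handle top [0.50073653 0.33548749 0.14753777] 231 0.15846695889126428
top [0.50081405 0.33748316 0.15439714] 157
pushplate 88 [ 0.5969127  -0.03991199  0.05539114] [ 0.57426994 -0.04525365  0.04598884] [ 0.61907183 -0.03420165  0.05866835]
```

View pics/crop1.png

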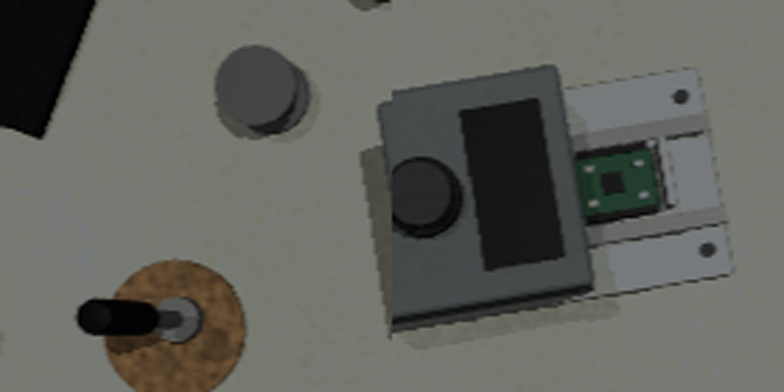

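```bash
python3 - <<'E'
from h import *
z=np.load('top1.npz');d=z['d'];P=campose('top');C=cloud(P,d)
for n,(a,b,c,e) in dict(box=(240,420,0,80),laptop=(0,200,0,150)).items():
    q=C[a:b,c:e].reshape(-1,3);q=q[(q[:,2]>.03)&(q[:,2]<.6)];print(n,np.percentile(q,[1,99],axis=0).round(3).tolist())
print('foot',ray_z(P,154.6,264.3,.019))
s=state();r=rot(s['orientation']).as_matrix()
print(r.T@(np.array([.50,.336,.26])-s['eef_pos'])*1000, np.degrees(np.arctan2(r[1,1],r[0,1])))
E
```

```text
box [[0.246, 0.495, 0.032], [0.53, 0.56, 0.168]]
laptop [[0.857, 0.349, 0.032], [0.948, 0.615, 0.208]]
foot [0.49984673 0.33590775 0.019     ]
[-323.1667297  -141.07832978  -59.82849765] 66.3509598154295
```

```bash
python3 -m jog '[{"z":-20},{"z":-40},{"x":-16,"y":-7},{"x":-32,"y":-14},{"x":-32,"y":-14},{"x":-32,"y":-14},{"x":-32,"y":-14},{"x":-32,"y":-14},{"x":-32,"y":-14},{"x":-32,"y":-14},{"x":-32,"y":-14},{"x":-32,"y":-14},{"x":-19,"y":-8},{"rz":-8.2},{"rz":-8.2},{"rz":-8.2},{"rz":-8.2},{},{}]'; python3 - <<'E'
from h import *
im,d,P=shot('wrist','w1');C=cloud(P,d)
m=(C[...,2]>.12)&(C[...,2]<.165)&(d>0)&(np.hypot(C[...,0]-.5,C[...,1]-.337)<.05)
print(m.sum(),C[m].mean(0),C[m].max(0),C[m].min(0))
t=m&(C[...,2]>.150);print('top',t.sum(),C[t].mean(0),C[t].min(0),C[t].max(0))
c=(C[...,2]>.012)&(C[...,2]<.03)&(d>0)&(np.hypot(C[...,0]-.5,C[...,1]-.337)<.04);print('foot',c.sum(),C[c].mean(0),C[c].min(0),C[c].max(0))
s=state();r=rot(s['orientation']).as_matrix();print(s['eef_pos'],s['q'].round(2),np.degrees(np.arctan2(r[1,1],r[0,1])),r.round(3))
X=C[t].mean(0); X[2]=.098; print(r.T@(X-s['eef_pos'])*1000)
E
```

```text
schema error: expected keys rx, ry, rz, x, y, z, gripper
<stdin>:4: RuntimeWarning: Mean of empty slice.
  ret = um.true_divide(
Traceback (most recent call last):
ValueError: zero-size array to reduction operation maximum which has no identity
```

View pics/w1.png

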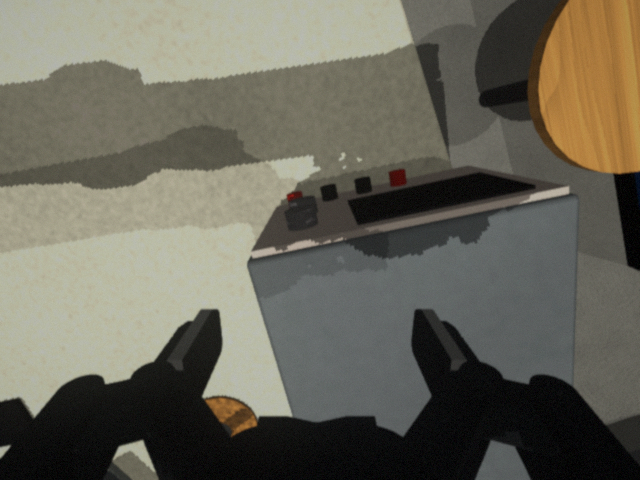

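The rows were refused, so the arm has not moved. The picture only shows the bench box and a corner of the coaster at (230,415). I'll retry with every key present.

```bash
python3 -m jog '[{"z":-20},{"z":-40},{"x":-16,"y":-7},{"x":-32,"y":-14},{"x":-32,"y":-14},{"x":-32,"y":-14},{"x":-32,"y":-14},{"x":-32,"y":-14},{"x":-32,"y":-14},{"x":-32,"y":-14},{"x":-32,"y":-14},{"x":-32,"y":-14},{"x":-19,"y":-8},{"rz":-8.2},{"rz":-8.2},{"rz":-8.2},{"rz":-8.2},{"z":0},{"z":0}]'; cat > look.py <<'E'
from h import *
import sys
im,d,P=shot('wrist',sys.argv[1]);C=cloud(P,d)
s=state();r=rot(s['orientation']).as_matrix();print(s['eef_pos'],s['q'].round(2),np.degrees(np.arctan2(r[1,1],r[0,1])),r.round(3).tolist())
near=(d>0)&(np.hypot(C[...,0]-.5,C[...,1]-.337)<.045)
for n,a,b in [('top',.145,.17),('handle',.08,.14),('foot',.014,.03)]:
    m=near&(C[...,2]>a)&(C[...,2]<b)
    if m.any(): print(n,m.sum(),C[m].mean(0),C[m].min(0),C[m].max(0))
E
python3 look.py w2
```

```text
[0.2605961  0.59496713 0.20025354] [-0.89  0.5  -0.43  1.55  0.22  1.14 -0.21] 66.34895867276325 [[-0.916, 0.401, -0.001], [0.401, 0.916, -0.001], [0.0, -0.001, -1.0]]
foot 12 [0.50008394 0.3558894  0.01541571] [0.49282137 0.35486439 0.0144109 ] [0.50707499 0.35693923 0.01658474]schema error: expected keys rx, ry, rz, x, y, z, gripper
```

```bash
python3 -m jog '[{"rx":0,"ry":0,"rz":0,"x":0,"y":0,"z":-20,"gripper":1},{"rx":0,"ry":0,"rz":0,"x":0,"y":0,"z":-40,"gripper":1},{"rx":0,"ry":0,"rz":0,"x":-16,"y":-7,"z":0,"gripper":1},{"rx":0,"ry":0,"rz":0,"x":-32,"y":-14,"z":0,"gripper":1},{"rx":0,"ry":0,"rz":0,"x":-32,"y":-14,"z":0,"gripper":1},{"rx":0,"ry":0,"rz":0,"x":-32,"y":-14,"z":0,"gripper":1},{"rx":0,"ry":0,"rz":0,"x":-32,"y":-14,"z":0,"gripper":1},{"rx":0,"ry":0,"rz":0,"x":-32,"y":-14,"z":0,"gripper":1},{"rx":0,"ry":0,"rz":0,"x":-32,"y":-14,"z":0,"gripper":1},{"rx":0,"ry":0,"rz":0,"x":-32,"y":-14,"z":0,"gripper":1},{"rx":0,"ry":0,"rz":0,"x":-32,"y":-14,"z":0,"gripper":1},{"rx":0,"ry":0,"rz":0,"x":-32,"y":-14,"z":0,"gripper":1},{"rx":0,"ry":0,"rz":0,"x":-19,"y":-8,"z":0,"gripper":1},{"rx":0,"ry":0,"rz":-8.2,"x":0,"y":0,"z":0,"gripper":1},{"rx":0,"ry":0,"rz":-8.2,"x":0,"y":0,"z":0,"gripper":1},{"rx":0,"ry":0,"rz":-8.2,"x":0,"y":0,"z":0,"gripper":1},{"rx":0,"ry":0,"rz":-8.2,"x":0,"y":0,"z":0,"gripper":1},{"rx":0,"ry":0,"rz":0,"x":0,"y":0,"z":0,"gripper":1},{"rx":0,"ry":0,"rz":0,"x":0,"y":0,"z":0,"gripper":1}]' 60; python3 look.py w3
```

```text
time: 2.1
eef_pos: [0.5001, 0.3364, 0.2607]
orientation: [-0.0, -0.078, 0.997, -0.0]
force: [-0.4, -0.7, 0.5]
grip_width: 0.0855
grasp_force: 0.0
[0.5000595  0.33641041 0.26070607] [-0.31  0.36 -0.42  1.61  0.16  1.21  0.96] 98.93820777028735 [[-0.988, -0.155, -0.0], [-0.155, 0.988, -0.0], [0.0, -0.0, -1.0]]
top 503 [0.49924889 0.34049441 0.15570025] [0.48981347 0.33031242 0.14519158] [0.51097971 0.35133597 0.15918461]
handle 263 [0.49249615 0.339176   0.11248285] [0.48982198 0.32988425 0.08005991] [0.50075529 0.35033264 0.13999634]
foot 315 [0.49599463 0.33976474 0.02082747] [0.48527067 0.32513967 0.01426547] [0.51318334 0.35613418 0.02843348]
```

View pics/w3.png

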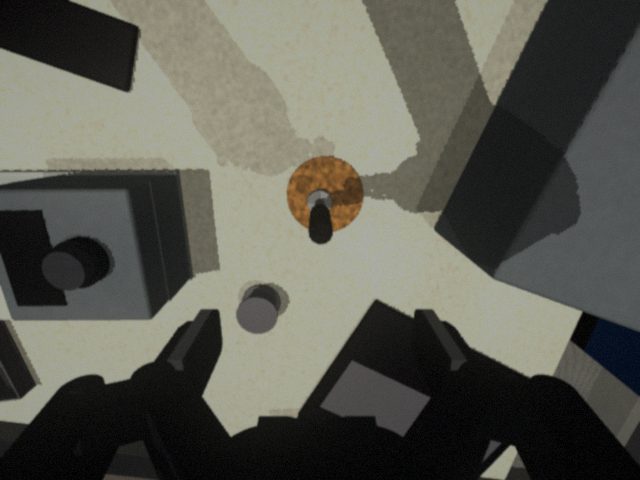

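Wrist view: the coaster is at (325,193) with the tamper's handle end at (320,238), upright, axis near (0.500, 0.339) m. I'll descend and grip.

```bash
python3 -m jog '[{"rx":0,"ry":0,"rz":0,"x":0,"y":3,"z":20,"gripper":1},{"rx":0,"ry":0,"rz":0,"x":0,"y":0,"z":30,"gripper":1},{"rx":0,"ry":0,"rz":0,"x":0,"y":0,"z":30,"gripper":1},{"rx":0,"ry":0,"rz":0,"x":0,"y":0,"z":30,"gripper":1},{"rx":0,"ry":0,"rz":0,"x":0,"y":0,"z":30,"gripper":1},{"rx":0,"ry":0,"rz":0,"x":0,"y":0,"z":15,"gripper":1},{"rx":0,"ry":0,"rz":0,"x":0,"y":0,"z":8,"gripper":1},{"rx":0,"ry":0,"rz":0,"x":0,"y":0,"z":0,"gripper":1},{"rx":0,"ry":0,"rz":0,"x":0,"y":0,"z":0,"gripper":0},{"rx":0,"ry":0,"rz":0,"x":0,"y":0,"z":0,"gripper":-0.3},{"rx":0,"ry":0,"rz":0,"x":0,"y":0,"z":0,"gripper":-0.6},{"rx":0,"ry":0,"rz":0,"x":0,"y":0,"z":0,"gripper":-1},{"rx":0,"ry":0,"rz":0,"x":0,"y":0,"z":0,"gripper":-1},{"rx":0,"ry":0,"rz":0,"x":0,"y":0,"z":0,"gripper":-1},{"rx":0,"ry":0,"rz":0,"x":0,"y":0,"z":0,"gripper":-1},{"rx":0,"ry":0,"rz":0,"x":0,"y":0,"z":0,"gripper":-1},{"rx":0,"ry":0,"rz":0,"x":0,"y":0,"z":0,"gripper":-1}]' 110
```

```text
time: 3.85
eef_pos: [0.5004, 0.3401, 0.099]
orientation: [0.001, -0.08, 0.997, 0.0]
force: [-0.5, -0.6, 6.0]
grip_width: 0.0187
grasp_force: 107.4
```

```bash
python3 -m jog '[{"rx":0,"ry":0,"rz":0,"x":0,"y":0,"z":-5,"gripper":-1},{"rx":0,"ry":0,"rz":0,"x":0,"y":0,"z":-15,"gripper":-1},{"rx":0,"ry":0,"rz":0,"x":0,"y":0,"z":-30,"gripper":-1},{"rx":0,"ry":0,"rz":0,"x":0,"y":0,"z":-40,"gripper":-1},{"rx":0,"ry":0,"rz":0,"x":0,"y":0,"z":-40,"gripper":-1},{"rx":0,"ry":0,"rz":0,"x":0,"y":0,"z":-40,"gripper":-1},{"rx":0,"ry":0,"rz":0,"x":0,"y":0,"z":-30,"gripper":-1},{"rx":0,"ry":0,"rz":0,"x":0,"y":0,"z":0,"gripper":-1}]'; python3 -m jog '[{"rx":0,"ry":0,"rz":0,"x":-2,"y":-10,"z":0,"gripper":-1},{"rx":0,"ry":0,"rz":0,"x":-2,"y":-20,"z":0,"gripper":-1},{"rx":0,"ry":0,"rz":0,"x":-3,"y":-38,"z":0,"gripper":-1},{"rx":0,"ry":0,"rz":0,"x":-3,"y":-40,"z":0,"gripper":-1},{"rx":0,"ry":0,"rz":0,"x":-3,"y":-40,"z":0,"gripper":-1},{"rx":0,"ry":0,"rz":0,"x":-3,"y":-40,"z":0,"gripper":-1},{"rx":0,"ry":0,"rz":0,"x":-3,"y":-40,"z":0,"gripper":-1},{"rx":0,"ry":0,"rz":0,"x":-3,"y":-40,"z":0,"gripper":-1},{"rx":0,"ry":0,"rz":0,"x":-3,"y":-40,"z":0,"gripper":-1},{"rx":0,"ry":0,"rz":0,"x":-3,"y":-40,"z":0,"gripper":-1},{"rx":0,"ry":0,"rz":0,"x":-3,"y":-40,"z":0,"gripper":-1},{"rx":0,"ry":0,"rz":0,"x":-2,"y":-40,"z":0,"gripper":-1},{"rx":0,"ry":0,"rz":0,"x":-2,"y":-40,"z":0,"gripper":-1},{"rx":0,"ry":0,"rz":0,"x":-1,"y":-30,"z":0,"gripper":-1},{"rx":0,"ry":0,"rz":0,"x":-1,"y":-10,"z":0,"gripper":-1},{"rx":0,"ry":0,"rz":0,"x":0,"y":0,"z":0,"gripper":-1}]'; python3 -c "
from h import *
s=state();print(s['q'].round(2),s['effort'].round(0))"
```

```text
time: 4.65
eef_pos: [0.5014, 0.3417, 0.3042]
orientation: [0.004, -0.08, 0.997, 0.002]
force: [-0.0, 1.2, -1.7]
grip_width: 0.0192
grasp_force: 107.9
time: 6.25
eef_pos: [0.6153, -0.1587, 0.2956]
orientation: [-0.002, -0.078, 0.997, 0.0]
force: [0.9, -0.4, -2.9]
grip_width: 0.0189
grasp_force: 107.9
[ 0.34  0.38 -0.18  1.48  0.07  1.29  1.88] [  1. -55.  -1. -32.   0.  -0.   0.]
```

```bash
python3 -m jog '[{"rx":-4,"ry":0,"rz":0,"x":0,"y":0,"z":0,"gripper":-1},{"rx":-7,"ry":0,"rz":0,"x":0,"y":0,"z":0,"gripper":-1},{"rx":-7,"ry":0,"rz":0,"x":0,"y":0,"z":0,"gripper":-1},{"rx":-7,"ry":0,"rz":0,"x":0,"y":0,"z":0,"gripper":-1},{"rx":-7,"ry":0,"rz":0,"x":0,"y":0,"z":0,"gripper":-1},{"rx":-7,"ry":0,"rz":0,"x":0,"y":0,"z":0,"gripper":-1},{"rx":-6,"ry":0,"rz":0,"x":0,"y":0,"z":0,"gripper":-1},{"rx":0,"ry":0,"rz":0,"x":0,"y":0,"z":0,"gripper":-1},{"rx":0,"ry":0,"rz":0,"x":0,"y":0,"z":0,"gripper":-1}]'; cat > where.py <<'E'
from h import *
s=state();r=rot(s['orientation']).as_matrix();print('q',s['q'].round(2))
O=np.array([.5833,.0456]);ex=np.array([-.1593,.9872]);ey=np.array([-.9872,-.1593])
def st(p): return np.r_[(p[:2]-O)@ex,(p[:2]-O)@ey,p[2]]*1000
p=np.array(s['eef_pos']);z=r[:,2];th=np.degrees(np.arccos(-z[2]))
F=p+.094*z; u=r[:,1]
print('tcp',st(p).round(1),'F',st(F).round(1),'contact',st(F+.016*u).round(1),'th',th.round(1),'yaw err',np.degrees((ey@z[:2])).round(2),'F',s['force'].round(1))
S=np.c_[np.r_[ex,0],np.r_[ey,0],[0,0,1]]
print('stage axes in tool', (r.T@S).T.round(3).tolist())
E
python3 where.py
```

```text
time: 7.15
eef_pos: [0.6168, -0.1547, 0.2968]
orientation: [-0.031, -0.074, 0.921, 0.382]
force: [1.3, -0.2, -1.1]
grip_width: 0.0185
grasp_force: 108.3
q [ 0.68  0.75 -0.27  1.15 -0.45  1.73  2.21]
tcp [-203.1   -1.1  296.8] F [-136.6   -1.   230.3] contact [-125.3   -1.   241.6] th 45.0 yaw err 0.09 F [ 1.3 -0.2 -1.1]
stage axes in tool [[-0.001, 0.707, 0.707], [1.0, -0.0, 0.002], [0.001, 0.707, -0.707]]
```

```bash
python3 -m jog '[{"rx":0,"ry":0,"rz":0,"x":1,"y":-10,"z":10,"gripper":-1},{"rx":0,"ry":0,"rz":0,"x":0,"y":-22,"z":22,"gripper":-1},{"rx":0,"ry":0,"rz":0,"x":0,"y":-25,"z":25,"gripper":-1},{"rx":0,"ry":0,"rz":0,"x":0,"y":-25,"z":25,"gripper":-1},{"rx":0,"ry":0,"rz":0,"x":0,"y":-22,"z":22,"gripper":-1},{"rx":0,"ry":0,"rz":0,"x":0,"y":-15,"z":15,"gripper":-1},{"rx":0,"ry":0,"rz":0,"x":0,"y":-8,"z":8,"gripper":-1},{"rx":0,"ry":0,"rz":0,"x":0,"y":0,"z":0,"gripper":-1},{"rx":0,"ry":0,"rz":0,"x":0,"y":0,"z":0,"gripper":-1}]'; python3 where.py
python3 - <<'E'
from h import *
for n,(a,b,c,e) in dict(side=(190,320,270,430),top=(150,270,290,450)).items():
    im,d,P=shot(n,n+'2'); cv2.imwrite(f'pics/{n}2c.png',cv2.resize(im[a:b,c:e],(480,int(480*(b-a)/(e-c))),interpolation=2)[:,:,::-1])
x=[cv2.imread(f'pics/{n}2c.png') for n in('side','top')]
cv2.imwrite('pics/pre.png',np.concatenate([cv2.resize(i,(400,int(i.shape[0]*400/480)))[:300] for i in x],1))
E
```

```text
time: 8.05
eef_pos: [0.6169, -0.1561, 0.1198]
orientation: [-0.03, -0.074, 0.921, 0.381]
force: [-0.4, -0.1, -1.5]
grip_width: 0.0189
grasp_force: 108.3
q [ 0.68  0.92 -0.25  1.26 -0.41  1.5   2.35]
tcp [-204.4   -1.   119.8] F [-138.    -1.1   53.3] contact [-126.7   -1.1   64.6] th 44.9 yaw err -0.08 F [-0.4 -0.1 -1.5]
stage axes in tool [[-0.0, 0.708, 0.706], [1.0, 0.002, -0.001], [-0.002, 0.706, -0.708]]
```

View pics/pre.png

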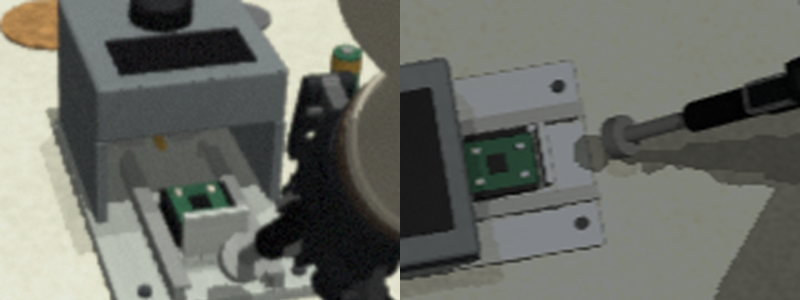

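The foot sits behind the white push plate, in line with the sled: left crop foot (237,258), plate (212,235); right crop foot (620,135), plate (548,160). I'll lower it and approach.

```bash
python3 -m jog '[{"rx":0,"ry":0,"rz":0,"x":1,"y":-6,"z":6,"gripper":-1},{"rx":0,"ry":0,"rz":0,"x":0,"y":-6,"z":6,"gripper":-1},{"rx":0,"ry":0,"rz":0,"x":0,"y":-5,"z":5,"gripper":-1},{"rx":0,"ry":0,"rz":0,"x":0,"y":0,"z":0,"gripper":-1},{"rx":0,"ry":0,"rz":0,"x":0,"y":4,"z":4,"gripper":-1},{"rx":0,"ry":0,"rz":0,"x":0,"y":4,"z":4,"gripper":-1},{"rx":0,"ry":0,"rz":0,"x":0,"y":4,"z":4,"gripper":-1},{"rx":0,"ry":0,"rz":0,"x":0,"y":3,"z":3,"gripper":-1},{"rx":0,"ry":0,"rz":0,"x":0,"y":2,"z":2,"gripper":-1},{"rx":0,"ry":0,"rz":0,"x":0,"y":0,"z":0,"gripper":-1}]'; python3 where.py
python3 - <<'E'
from h import *
im,d,P=shot('top','top3');C=cloud(P,d)
O=np.array([.5833,.0456]);ex=np.array([-.1593,.9872]);ey=np.array([-.9872,-.1593])
X=np.stack([(C[...,:2]-O)@ex,(C[...,:2]-O)@ey,C[...,2]],-1)*1000
m=(abs(X[...,1])<24)&(X[...,2]>45)&(X[...,2]<62)&(X[...,0]>-100)&(X[...,0]<-60)&(d>0)
print('plate top',m.sum(),np.percentile(X[m],[5,50,95],axis=0).round(1).tolist())
m=(abs(X[...,1])<24)&(X[...,2]>28)&(X[...,2]<60)&(X[...,0]>-135)&(X[...,0]<-96)&(d>0)
print('foot',m.sum(),np.percentile(X[m],[2,50,98],axis=0).round(1).tolist())
cv2.imwrite('pics/top3c.png',cv2.resize(im[170:260,320:440],None,fx=5,fy=5,interpolation=2)[:,:,::-1])
E
```

```text
time: 9.15
eef_pos: [0.6111, -0.1318, 0.0946]
orientation: [-0.031, -0.074, 0.921, 0.382]
force: [-0.1, 0.5, -2.3]
grip_width: 0.0192
grasp_force: 108.3
q [ 0.67  0.92 -0.26  1.32 -0.41  1.43  2.36]
tcp [-179.6    0.8   94.6] F [-113.1    0.8   28.1] contact [-101.8    0.8   39.4] th 45.0 yaw err 0.01 F [-0.1  0.5 -2.3]
stage axes in tool [[-0.0, 0.707, 0.707], [1.0, 0.001, 0.0], [-0.0, 0.707, -0.707]]
plate top 90 [[-89.6, -20.0, 49.4], [-86.4, 1.2, 56.5], [-83.9, 21.5, 58.7]]
foot 229 [[-133.7, -13.0, 31.8], [-118.3, 1.7, 43.5], [-104.4, 15.0, 55.4]]
```

View pics/top3c.png

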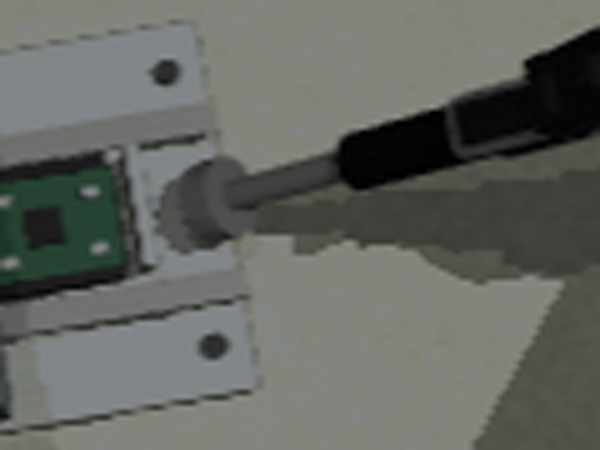

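The foot (205,205) is about 10 mm short of the push plate (145,215) and centred on it. I'll come on slowly.

```bash
python3 -m jog '[{"rx":0,"ry":0,"rz":0,"x":0,"y":1.5,"z":1.5,"gripper":-1},{"rx":0,"ry":0,"rz":0,"x":0,"y":1.5,"z":1.5,"gripper":-1},{"rx":0,"ry":0,"rz":0,"x":0,"y":1,"z":1,"gripper":-1},{"rx":0,"ry":0,"rz":0,"x":0,"y":0.7,"z":0.7,"gripper":-1},{"rx":0,"ry":0,"rz":0,"x":0,"y":0.7,"z":0.7,"gripper":-1},{"rx":0,"ry":0,"rz":0,"x":0,"y":0.7,"z":0.7,"gripper":-1},{"rx":0,"ry":0,"rz":0,"x":0,"y":0.7,"z":0.7,"gripper":-1},{"rx":0,"ry":0,"rz":0,"x":0,"y":0.7,"z":0.7,"gripper":-1},{"rx":0,"ry":0,"rz":0,"x":0,"y":0.7,"z":0.7,"gripper":-1},{"rx":0,"ry":0,"rz":0,"x":0,"y":0.7,"z":0.7,"gripper":-1},{"rx":0,"ry":0,"rz":0,"x":0,"y":0.7,"z":0.7,"gripper":-1},{"rx":0,"ry":0,"rz":0,"x":0,"y":0.7,"z":0.7,"gripper":-1},{"rx":0,"ry":0,"rz":0,"x":0,"y":0.7,"z":0.7,"gripper":-1},{"rx":0,"ry":0,"rz":0,"x":0,"y":0.7,"z":0.7,"gripper":-1},{"rx":0,"ry":0,"rz":0,"x":0,"y":0.7,"z":0.7,"gripper":-1},{"rx":0,"ry":0,"rz":0,"x":0,"y":0.7,"z":0.7,"gripper":-1}]'; python3 where.py
```

```text
time: 10.8
eef_pos: [0.6081, -0.1143, 0.0942]
orientation: [-0.031, -0.074, 0.921, 0.381]
force: [-0.8, -0.5, -1.4]
grip_width: 0.0191
grasp_force: 108.4
q [ 0.66  0.9  -0.27  1.36 -0.42  1.4   2.35]
tcp [-161.8    1.    94.2] F [-95.3   1.   27.7] contact [-84.   1.  39.] th 45.0 yaw err -0.01 F [-0.8 -0.5 -1.4]
stage axes in tool [[0.0, 0.707, 0.707], [1.0, -0.0, -0.0], [0.0, 0.707, -0.707]]
```

```bash
python3 -m jog '[{"rx":0,"ry":0,"rz":0,"x":0,"y":0.8,"z":0.8,"gripper":-1},{"rx":0,"ry":0,"rz":0,"x":0,"y":1,"z":1,"gripper":-1},{"rx":0,"ry":0,"rz":0,"x":0,"y":1.2,"z":1.2,"gripper":-1},{"rx":0,"ry":0,"rz":0,"x":0,"y":1.2,"z":1.2,"gripper":-1},{"rx":0,"ry":0,"rz":0,"x":0,"y":1.2,"z":1.2,"gripper":-1},{"rx":0,"ry":0,"rz":0,"x":0,"y":1.2,"z":1.2,"gripper":-1},{"rx":0,"ry":0,"rz":0,"x":0,"y":1.2,"z":1.2,"gripper":-1},{"rx":0,"ry":0,"rz":0,"x":0,"y":1.2,"z":1.2,"gripper":-1},{"rx":0,"ry":0,"rz":0,"x":0,"y":1.2,"z":1.2,"gripper":-1},{"rx":0,"ry":0,"rz":0,"x":0,"y":1.2,"z":1.2,"gripper":-1},{"rx":0,"ry":0,"rz":0,"x":0,"y":1.2,"z":1.2,"gripper":-1},{"rx":0,"ry":0,"rz":0,"x":0,"y":1.2,"z":1.2,"gripper":-1},{"rx":0,"ry":0,"rz":0,"x":0,"y":1.2,"z":1.2,"gripper":-1},{"rx":0,"ry":0,"rz":0,"x":0,"y":1.2,"z":1.2,"gripper":-1},{"rx":0,"ry":0,"rz":0,"x":0,"y":1.2,"z":1.2,"gripper":-1},{"rx":0,"ry":0,"rz":0,"x":0,"y":1.2,"z":1.2,"gripper":-1},{"rx":0,"ry":0,"rz":0,"x":0,"y":1.2,"z":1.2,"gripper":-1},{"rx":0,"ry":0,"rz":0,"x":0,"y":1,"z":1,"gripper":-1}]'; python3 where.py
python3 - <<'E'
from h import *
im,d,P=shot('side','side4'); cv2.imwrite('pics/side4c.png',cv2.resize(im[190:320,270:430],None,fx=4,fy=4,interpolation=2)[:,:,::-1])
E
```

```text
time: 12.6
eef_pos: [0.6034, -0.085, 0.0943]
orientation: [-0.031, -0.074, 0.921, 0.382]
force: [-0.0, -1.3, -2.1]
grip_width: 0.019
grasp_force: 108.4
q [ 0.64  0.88 -0.28  1.42 -0.44  1.36  2.34]
tcp [-132.2    0.9   94.3] F [-65.7   0.9  27.8] contact [-54.4   0.9  39.1] th 45.0 yaw err -0.01 F [-0.  -1.3 -2.1]
stage axes in tool [[0.0, 0.707, 0.707], [1.0, -0.0, -0.0], [-0.0, 0.707, -0.707]]
```

View pics/side4c.png

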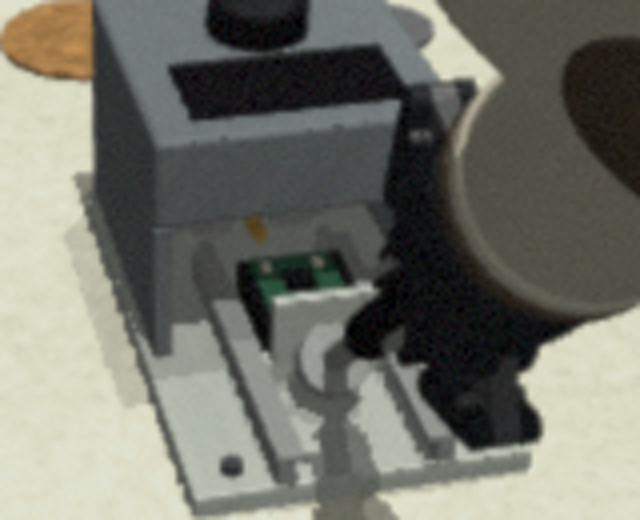

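The foot (330,350) is on the plate (315,330) and the sled has moved toward the hood. I'll go on in smaller steps.

```bash
python3 -m jog '[{"rx":0,"ry":0,"rz":0,"x":0,"y":1,"z":1,"gripper":-1},{"rx":0,"ry":0,"rz":0,"x":0,"y":1.2,"z":1.2,"gripper":-1},{"rx":0,"ry":0,"rz":0,"x":0,"y":1.2,"z":1.2,"gripper":-1},{"rx":0,"ry":0,"rz":0,"x":0,"y":1.2,"z":1.2,"gripper":-1},{"rx":0,"ry":0,"rz":0,"x":0,"y":1.2,"z":1.2,"gripper":-1},{"rx":0,"ry":0,"rz":0,"x":0,"y":1.2,"z":1.2,"gripper":-1},{"rx":0,"ry":0,"rz":0,"x":0,"y":1,"z":1,"gripper":-1},{"rx":0,"ry":0,"rz":0,"x":0,"y":0.8,"z":0.8,"gripper":-1},{"rx":0,"ry":0,"rz":0,"x":0,"y":0.8,"z":0.8,"gripper":-1},{"rx":0,"ry":0,"rz":0,"x":0,"y":0.8,"z":0.8,"gripper":-1},{"rx":0,"ry":0,"rz":0,"x":0,"y":0.8,"z":0.8,"gripper":-1},{"rx":0,"ry":0,"rz":0,"x":0,"y":0.8,"z":0.8,"gripper":-1},{"rx":0,"ry":0,"rz":0,"x":0,"y":0.8,"z":0.8,"gripper":-1},{"rx":0,"ry":0,"rz":0,"x":0,"y":0.8,"z":0.8,"gripper":-1},{"rx":0,"ry":0,"rz":0,"x":0,"y":0.8,"z":0.8,"gripper":-1},{"rx":0,"ry":0,"rz":0,"x":0,"y":0.8,"z":0.8,"gripper":-1}]'; python3 where.py
python3 -m jog '[{"rx":0,"ry":0,"rz":0,"x":0,"y":0.7,"z":0.7,"gripper":-1},{"rx":0,"ry":0,"rz":0,"x":0,"y":0.7,"z":0.7,"gripper":-1},{"rx":0,"ry":0,"rz":0,"x":0,"y":0.7,"z":0.7,"gripper":-1},{"rx":0,"ry":0,"rz":0,"x":0,"y":0.7,"z":0.7,"gripper":-1},{"rx":0,"ry":0,"rz":0,"x":0,"y":0.7,"z":0.7,"gripper":-1},{"rx":0,"ry":0,"rz":0,"x":0,"y":0.7,"z":0.7,"gripper":-1},{"rx":0,"ry":0,"rz":0,"x":0,"y":0.7,"z":0.7,"gripper":-1},{"rx":0,"ry":0,"rz":0,"x":0,"y":0.7,"z":0.7,"gripper":-1}]'; python3 where.py
```

```text
time: 14.25
eef_pos: [0.6, -0.064, 0.0942]
orientation: [-0.031, -0.074, 0.921, 0.381]
force: [0.4, -1.0, -1.8]
grip_width: 0.0191
grasp_force: 108.4
q [ 0.63  0.86 -0.29  1.46 -0.45  1.33  2.34]
tcp [-110.9    0.9   94.2] F [-44.4   0.9  27.8] contact [-33.1   0.9  39.1] th 45.0 yaw err -0.01 F [ 0.4 -1.  -1.8]
stage axes in tool [[0.0, 0.707, 0.707], [1.0, -0.0, -0.0], [0.0, 0.707, -0.707]]
time: 15.05
eef_pos: [0.5987, -0.0562, 0.0942]
orientation: [-0.031, -0.074, 0.921, 0.381]
force: [-0.4, -1.0, -2.3]
grip_width: 0.0188
grasp_force: 108.6
q [ 0.62  0.85 -0.29  1.47 -0.45  1.31  2.33]
tcp [-103.     1.    94.2] F [-36.5   1.   27.7] contact [-25.2   0.9  39. ] th 45.0 yaw err -0.01 F [-0.4 -1.  -2.3]
stage axes in tool [[0.0, 0.707, 0.707], [1.0, -0.0, -0.0], [0.0, 0.707, -0.707]]
```

```bash
python3 -m jog '[{"rx":0,"ry":0,"rz":0,"x":0,"y":0.7,"z":0.7,"gripper":-1},{"rx":0,"ry":0,"rz":0,"x":0,"y":0.7,"z":0.7,"gripper":-1},{"rx":0,"ry":0,"rz":0,"x":0,"y":0.7,"z":0.7,"gripper":-1},{"rx":0,"ry":0,"rz":0,"x":0,"y":0.7,"z":0.7,"gripper":-1}]' | grep force; python3 -m jog '[{"rx":0,"ry":0,"rz":0,"x":0,"y":0.7,"z":0.7,"gripper":-1},{"rx":0,"ry":0,"rz":0,"x":0,"y":0.7,"z":0.7,"gripper":-1},{"rx":0,"ry":0,"rz":0,"x":0,"y":0.7,"z":0.7,"gripper":-1},{"rx":0,"ry":0,"rz":0,"x":0,"y":0.7,"z":0.7,"gripper":-1}]' | grep force; python3 where.py
```

```text
force: [0.8, -5.0, 0.3]
grasp_force: 108.9
force: [0.8, -7.0, 1.8]
grasp_force: 109.3
q [ 0.62  0.84 -0.29  1.48 -0.46  1.3   2.33]
tcp [-97.5   0.5  94.4] F [-31.2   0.2  27.8] contact [-19.9   0.2  39. ] th 44.8 yaw err -0.15 F [ 0.8 -7.   1.8]
stage axes in tool [[0.002, 0.709, 0.705], [1.0, -0.001, -0.003], [-0.001, 0.705, -0.709]]
```

```bash
python3 -m jog '[{"rx":0,"ry":0,"rz":0,"x":0,"y":0.7,"z":0.7,"gripper":-1},{"rx":0,"ry":0,"rz":0,"x":0,"y":0.7,"z":0.7,"gripper":-1},{"rx":0,"ry":0,"rz":0,"x":0,"y":0.7,"z":0.7,"gripper":-1}]' | grep force; python3 where.py;  python3 -m jog '[{"rx":0,"ry":0,"rz":0,"x":0,"y":0.7,"z":0.7,"gripper":-1},{"rx":0,"ry":0,"rz":0,"x":0,"y":0.7,"z":0.7,"gripper":-1}]' | grep force; python3 where.py
```

```text
force: [0.5, -7.2, 1.9]
grasp_force: 109.3
q [ 0.62  0.84 -0.29  1.49 -0.46  1.3   2.33]
tcp [-94.8   0.3  94.5] F [-28.6   0.   27.8] contact [-17.2   0.   39. ] th 44.8 yaw err -0.18 F [ 0.5 -7.2  1.9]
stage axes in tool [[0.003, 0.71, 0.705], [1.0, -0.001, -0.003], [-0.002, 0.705, -0.71]]
force: [0.7, -7.5, 1.4]
grasp_force: 109.3
q [ 0.61  0.84 -0.3   1.49 -0.46  1.29  2.33]
tcp [-92.7   0.3  94.5] F [-26.5  -0.   27.8] contact [-15.2  -0.   39.1] th 44.8 yaw err -0.18 F [ 0.7 -7.5  1.4]
stage axes in tool [[0.003, 0.71, 0.705], [1.0, -0.001, -0.003], [-0.002, 0.705, -0.71]]
```

```bash
python3 - <<'E'
from h import *
a,d,P=shot('side','side5');b,d,P=shot('top','top5')
o=np.concatenate([cv2.resize(a[190:310,290:410],(400,400),interpolation=2),cv2.resize(b[160:280,270:390],(400,400),interpolation=2)],1)
cv2.imwrite('pics/mid5.png',o[:,:,::-1])
E
```

View pics/mid5.png

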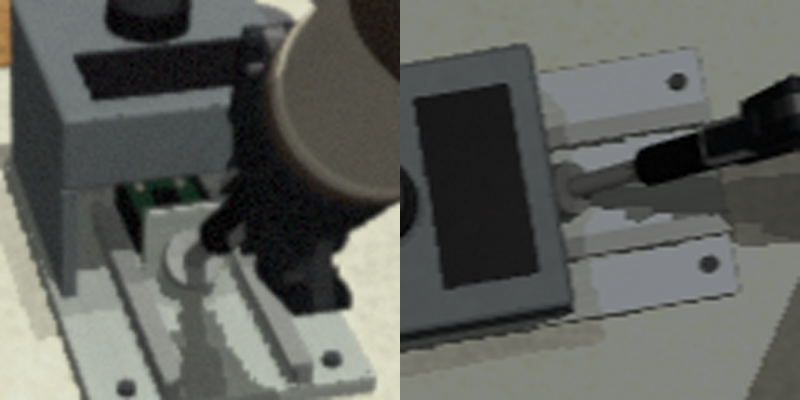

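The foot (185,255) still pushes the plate squarely, and in the top view the foot is about to pass under the hood's edge with the handle clear. I'll continue in small steps.

```bash
python3 -m jog '[{"rx":0,"ry":0,"rz":0,"x":0,"y":0.7,"z":0.7,"gripper":-1},{"rx":0,"ry":0,"rz":0,"x":0,"y":0.7,"z":0.7,"gripper":-1}]' | grep force:; python3 where.py | grep tcp;  python3 -m jog '[{"rx":0,"ry":0,"rz":0,"x":0,"y":0.7,"z":0.7,"gripper":-1},{"rx":0,"ry":0,"rz":0,"x":0,"y":0.7,"z":0.7,"gripper":-1}]' | grep force:; python3 where.py | grep tcp; python3 -m jog '[{"rx":0,"ry":0,"rz":0,"x":0,"y":0.7,"z":0.7,"gripper":-1},{"rx":0,"ry":0,"rz":0,"x":0,"y":0.7,"z":0.7,"gripper":-1}]' | grep force:; python3 where.py | grep tcp
```

```text
force: [0.9, -7.6, 2.4]
grasp_force: 109.3
tcp [-90.8   0.3  94.4] F [-24.6  -0.   27.7] contact [-13.3  -0.   39. ] th 44.8 yaw err -0.18 F [ 0.9 -7.6  2.4]
force: [1.0, -6.7, 1.1]
grasp_force: 109.2
tcp [-88.6   0.3  94.4] F [-22.4   0.   27.7] contact [-11.   0.  39.] th 44.8 yaw err -0.17 F [ 1.  -6.7  1.1]
force: [0.3, -7.7, 0.9]
grasp_force: 109.2
tcp [-86.5   0.3  94.4] F [-20.3   0.1  27.7] contact [-8.9  0.  39. ] th 44.8 yaw err -0.16 F [ 0.3 -7.7  0.9]
```

```bash
python3 -m jog '[{"rx":0,"ry":0,"rz":0,"x":0,"y":0.7,"z":0.7,"gripper":-1},{"rx":0,"ry":0,"rz":0,"x":0,"y":0.7,"z":0.7,"gripper":-1}]' | grep force:; python3 where.py | grep tcp;  python3 -m jog '[{"rx":0,"ry":0,"rz":0,"x":0,"y":0.7,"z":0.7,"gripper":-1},{"rx":0,"ry":0,"rz":0,"x":0,"y":0.7,"z":0.7,"gripper":-1}]' | grep force:; python3 where.py | grep tcp
```

```text
force: [1.0, -8.5, 3.2]
grasp_force: 109.6
tcp [-85.1   0.2  94.4] F [-18.9  -0.1  27.7] contact [-7.5 -0.1 39. ] th 44.8 yaw err -0.19 F [ 1.  -8.5  3.2]
force: [2.5, -11.5, 5.5]
grasp_force: 110.0
tcp [-84.7  -0.1  94.6] F [-18.6  -0.5  27.7] contact [-7.3 -0.6 38.9] th 44.7 yaw err -0.27 F [  2.5 -11.5   5.5]
```

```bash
python3 -m jog '[{"rx":0,"ry":0,"rz":0,"x":0,"y":0.5,"z":0.5,"gripper":-1},{"rx":0,"ry":0,"rz":0,"x":0,"y":0.5,"z":0.5,"gripper":-1}]' | grep force:; python3 where.py | grep tcp;  python3 -m jog '[{"rx":0,"ry":0,"rz":0,"x":0,"y":0,"z":0,"gripper":-1},{"rx":0,"ry":0,"rz":0,"x":0,"y":0,"z":0,"gripper":-1}]' | grep force:; python3 where.py | grep tcp
```

```text
force: [2.1, -13.3, 4.8]
grasp_force: 110.2
tcp [-84.4  -0.2  94.5] F [-18.4  -0.8  27.6] contact [-7.  -0.8 38.8] th 44.6 yaw err -0.33 F [  2.1 -13.3   4.8]
force: [0.9, -12.6, 4.5]
grasp_force: 110.0
tcp [-84.4  -0.2  94.5] F [-18.4  -0.7  27.5] contact [-7.  -0.7 38.7] th 44.6 yaw err -0.32 F [  0.9 -12.6   4.5]
```

```bash
python3 -m jog '[{"rx":0,"ry":0,"rz":0,"x":0,"y":-0.7,"z":-0.7,"gripper":-1},{"rx":0,"ry":0,"rz":0,"x":0,"y":-0.7,"z":-0.7,"gripper":-1},{"rx":0,"ry":0,"rz":0,"x":0,"y":-0.7,"z":-0.7,"gripper":-1},{"rx":0,"ry":0,"rz":0,"x":0,"y":-0.7,"z":-0.7,"gripper":-1},{"rx":0,"ry":0,"rz":0,"x":0,"y":-0.7,"z":-0.7,"gripper":-1}]' | grep force:; python3 where.py | grep tcp;  python3 -m jog '[{"rx":0,"ry":0,"rz":0,"x":0,"y":-0.7,"z":-0.7,"gripper":-1},{"rx":0,"ry":0,"rz":0,"x":0,"y":-0.7,"z":-0.7,"gripper":-1},{"rx":0,"ry":0,"rz":0,"x":0,"y":-0.7,"z":-0.7,"gripper":-1}]' | grep force:; python3 where.py | grep tcp
```

```text
force: [1.2, -4.6, -1.3]
grasp_force: 109.4
tcp [-85.4   0.6  94.2] F [-19.1   0.4  27.6] contact [-7.7  0.4 38.9] th 44.9 yaw err -0.12 F [ 1.2 -4.6 -1.3]
force: [0.4, -3.7, -1.1]
grasp_force: 109.3
tcp [-86.6   1.1  94.1] F [-20.1   1.1  27.7] contact [-8.8  1.1 39. ] th 45.0 yaw err 0.01 F [ 0.4 -3.7 -1.1]
```

```bash
python3 -m jog '[{"rx":0,"ry":0,"rz":0,"x":0,"y":-0.7,"z":-0.7,"gripper":-1},{"rx":0,"ry":0,"rz":0,"x":0,"y":-0.7,"z":-0.7,"gripper":-1},{"rx":0,"ry":0,"rz":0,"x":0,"y":0,"z":0,"gripper":-1}]' | grep force:; python3 where.py | grep tcp
```

```text
force: [0.7, -0.7, -2.2]
grasp_force: 108.6
tcp [-87.9   1.1  94.2] F [-21.3   1.2  27.8] contact [-10.    1.2  39.1] th 45.1 yaw err 0.04 F [ 0.7 -0.7 -2.2]
```

```bash
python3 -m jog '[{"rx":0,"ry":0,"rz":0,"x":0,"y":-2,"z":-2,"gripper":-1},{"rx":0,"ry":0,"rz":0,"x":0,"y":-5,"z":-5,"gripper":-1},{"rx":0,"ry":0,"rz":0,"x":0,"y":-10,"z":-10,"gripper":-1},{"rx":0,"ry":0,"rz":0,"x":0,"y":-15,"z":-15,"gripper":-1},{"rx":0,"ry":0,"rz":0,"x":0,"y":-15,"z":-15,"gripper":-1},{"rx":0,"ry":0,"rz":0,"x":0,"y":-15,"z":-15,"gripper":-1},{"rx":0,"ry":0,"rz":0,"x":0,"y":-8,"z":-8,"gripper":-1},{"rx":0,"ry":0,"rz":0,"x":0,"y":10,"z":-10,"gripper":-1},{"rx":0,"ry":0,"rz":0,"x":0,"y":20,"z":-20,"gripper":-1},{"rx":0,"ry":0,"rz":0,"x":0,"y":20,"z":-20,"gripper":-1},{"rx":0,"ry":0,"rz":0,"x":0,"y":0,"z":0,"gripper":-1}]'; python3 where.py
python3 - <<'E'
from h import *
a,d,P=shot('side','side6');C=cloud(P,d)
O=np.array([.5833,.0456]);ex=np.array([-.1593,.9872]);ey=np.array([-.9872,-.1593])
X=np.stack([(C[...,:2]-O)@ex,(C[...,:2]-O)@ey,C[...,2]],-1)*1000
m=(abs(X[...,1])<20)&(X[...,2]>30)&(X[...,2]<54)&(X[...,0]>-60)&(X[...,0]<40)&(d>0)
print('face',m.sum(),np.percentile(X[m],[10,25,50,75],axis=0).round(1).tolist())
cv2.imwrite('pics/side6c.png',cv2.resize(a[190:310,270:430],None,fx=4,fy=4,interpolation=2)[:,:,::-1])
E
```

```text
time: 20.05
eef_pos: [0.615, -0.1388, 0.1709]
orientation: [-0.027, -0.076, 0.921, 0.381]
force: [0.4, -0.8, -0.7]
grip_width: 0.0186
grasp_force: 108.5
q [ 0.68  0.84 -0.26  1.28 -0.43  1.53  2.31]
tcp [-187.1   -1.9  170.9] F [-120.8   -2.3  104.3] contact [-109.5   -2.2  115.6] th 44.9 yaw err -0.26 F [ 0.4 -0.8 -0.7]
stage axes in tool [[-0.001, 0.709, 0.705], [1.0, 0.006, -0.004], [-0.008, 0.705, -0.709]]
face 336 [[-11.8, -15.6, 34.1], [-10.9, -8.9, 37.4], [-9.6, 1.2, 39.9], [24.8, 10.8, 45.8]]
```

View pics/side6c.png

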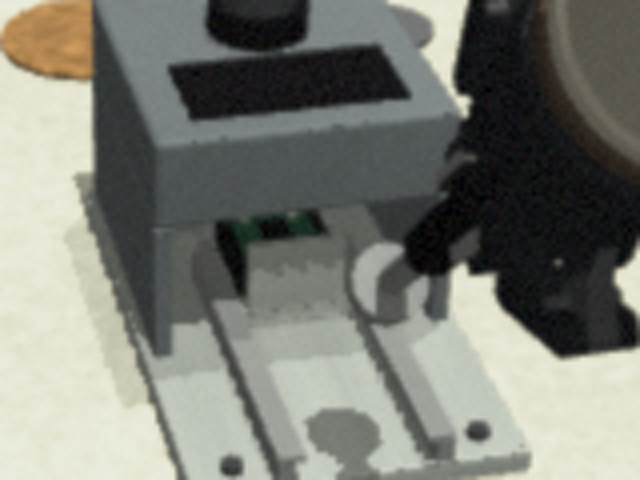

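The sled's face (295,275) now stands under the hood at x ≈ -10 mm. That is about 2–3 mm back from the stop and where the foot left it, so it is caught. The tamper goes back next.

```bash
python3 -m jog '[{"rx":0,"ry":0,"rz":0,"x":0,"y":10,"z":-10,"gripper":-1},{"rx":0,"ry":0,"rz":0,"x":0,"y":22,"z":-22,"gripper":-1},{"rx":0,"ry":0,"rz":0,"x":0,"y":25,"z":-25,"gripper":-1},{"rx":0,"ry":0,"rz":0,"x":0,"y":22,"z":-22,"gripper":-1},{"rx":0,"ry":0,"rz":0,"x":0,"y":13,"z":-13,"gripper":-1},{"rx":4,"ry":0,"rz":0,"x":0,"y":0,"z":0,"gripper":-1},{"rx":7,"ry":0,"rz":0,"x":0,"y":0,"z":0,"gripper":-1},{"rx":7,"ry":0,"rz":0,"x":0,"y":0,"z":0,"gripper":-1},{"rx":7,"ry":0,"rz":0,"x":0,"y":0,"z":0,"gripper":-1},{"rx":7,"ry":0,"rz":0,"x":0,"y":0,"z":0,"gripper":-1},{"rx":7,"ry":0,"rz":0,"x":0,"y":0,"z":0,"gripper":-1},{"rx":6,"ry":0,"rz":0,"x":0,"y":0,"z":0,"gripper":-1},{"rx":0,"ry":0,"rz":0,"x":0,"y":0,"z":0,"gripper":-1},{"rx":0,"ry":0,"rz":0,"x":0,"y":0,"z":0,"gripper":-1}]'; python3 - <<'E'
from h import *
s=state();r=rot(s['orientation']).as_matrix();print(r.round(3).tolist(),r.T@(np.array([.500,.3405,.30])-s['eef_pos'])*1000)
E
```

```text
time: 21.5
eef_pos: [0.6115, -0.1387, 0.2944]
orientation: [-0.001, -0.081, 0.997, 0.001]
force: [0.5, -0.9, -2.2]
grip_width: 0.0189
grasp_force: 108.5
[[-0.987, -0.161, -0.002], [-0.161, 0.987, 0.003], [0.002, 0.003, -1.0]] [ 33.03688007 490.87618437  -4.06724052]
```

```bash
python3 -m jog '[{"rx":0,"ry":0,"rz":0,"x":1,"y":10,"z":0,"gripper":-1},{"rx":0,"ry":0,"rz":0,"x":1.5,"y":22,"z":-1,"gripper":-1},{"rx":0,"ry":0,"rz":0,"x":3,"y":38,"z":-2,"gripper":-1},{"rx":0,"ry":0,"rz":0,"x":3,"y":40,"z":0,"gripper":-1},{"rx":0,"ry":0,"rz":0,"x":3,"y":40,"z":0,"gripper":-1},{"rx":0,"ry":0,"rz":0,"x":3,"y":40,"z":0,"gripper":-1},{"rx":0,"ry":0,"rz":0,"x":3,"y":40,"z":0,"gripper":-1},{"rx":0,"ry":0,"rz":0,"x":3,"y":40,"z":0,"gripper":-1},{"rx":0,"ry":0,"rz":0,"x":3,"y":40,"z":0,"gripper":-1},{"rx":0,"ry":0,"rz":0,"x":3,"y":40,"z":0,"gripper":-1},{"rx":0,"ry":0,"rz":0,"x":3,"y":40,"z":0,"gripper":-1},{"rx":0,"ry":0,"rz":0,"x":3,"y":40,"z":0,"gripper":-1},{"rx":0,"ry":0,"rz":0,"x":2,"y":36,"z":0,"gripper":-1},{"rx":0,"ry":0,"rz":0,"x":1,"y":20,"z":0,"gripper":-1},{"rx":0,"ry":0,"rz":0,"x":0,"y":8,"z":0,"gripper":-1},{"rx":0,"ry":0,"rz":0,"x":0,"y":0,"z":0,"gripper":-1},{"rx":0,"ry":0,"rz":0,"x":0,"y":0,"z":0,"gripper":-1}]'; cat > tilt.py <<'E'
from h import *
import sys
s=state();r=rot(s['orientation']).as_matrix();print(s['eef_pos'],r.round(3).tolist())
for n in ('side','top'):
    im,d,P=shot(n,n+sys.argv[1]);C=cloud(P,d);e=s['eef_pos']
    for a,b in [(-.03,-.01),(-.045,-.03),(-.075,-.05),(-.09,-.08),(-.11,-.078)]:
        m=(d>0)&(np.hypot(C[...,0]-e[0],C[...,1]-e[1])<.03)&(C[...,2]>e[2]+a)&(C[...,2]<e[2]+b)
        if m.sum()>3:print(n,a,b,m.sum(),((C[m].mean(0)-e)*1000).round(1),((C[m].min(0)-e)*1000).round(1),((C[m].max(0)-e)*1000).round(1))
    u,v=map(int,proj(P,e-[0,0,.05]));cv2.imwrite(f'pics/{n}{sys.argv[1]}c.png',cv2.resize(im[v-60:v+60,u-50:u+50],(400,480),interpolation=2)[:,:,::-1])
cv2.imwrite(f'pics/t{sys.argv[1]}.png',np.concatenate([cv2.imread(f'pics/{n}{sys.argv[1]}c.png') for n in ('side','top')],1))
E
python3 tilt.py 7
```

```text
time: 23.2
eef_pos: [0.4998, 0.3398, 0.2975]
orientation: [-0.0, -0.078, 0.997, -0.001]
force: [-0.2, -0.9, -2.9]
grip_width: 0.0189
grasp_force: 108.5
[0.4998328  0.33979879 0.29749561] [[-0.988, -0.156, -0.001], [-0.156, 0.988, -0.001], [0.001, -0.001, -1.0]]
side -0.03 -0.01 76 [  0.7  -6.6 -18.5] [ -8.7 -13.4 -29.9] [ 10.1   0.7 -10.3]
side -0.045 -0.03 38 [  1.2  -3.7 -37.2] [ -4.7  -9.5 -44.5] [  5.8   3.  -30. ]
side -0.075 -0.05 57 [  1.1  -3.6 -62.5] [ -3.4  -7.7 -74.8] [  5.4   1.4 -50.2]
side -0.09 -0.08 66 [ -0.2 -10.4 -85. ] [-14.4 -18.2 -89.8] [ 15.7   6.4 -80. ]
side -0.11 -0.078 127 [  0.8  -8.6 -83.8] [-14.4 -18.2 -92.3] [ 15.9   9.  -78.2]
top -0.03 -0.01 64 [  0.3  -8.8 -15.2] [ -9.3 -11.8 -22.6] [ 11.4  -0.6 -10.3]
top -0.045 -0.03 35 [  1.   -5.7 -38.3] [ -3.7  -7.2 -44.8] [  6.4  -2.6 -30.9]
top -0.075 -0.05 64 [  0.9  -5.1 -62.8] [ -4.8  -7.7 -75. ] [  7.1  -0.1 -50.4]
top -0.09 -0.08 107 [  1.3  -8.1 -83.3] [-13.9 -17.  -89.9] [ 16.8  12.1 -80. ]
top -0.11 -0.078 258 [  0.7  -6.  -81.2] [-13.9 -17.  -92.1] [ 16.8  12.8 -78. ]
```

View pics/t7.png

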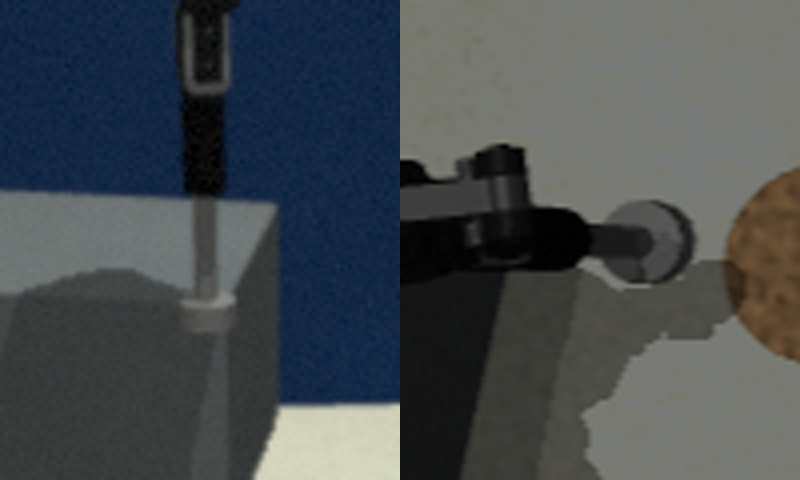

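The tamper hangs upright in the grip: left crop, stem at x ≈ 205 straight down to the foot (208,312). It has not slipped; the foot's underside is about 93 mm below the TCP. I'll lower it.

```bash
python3 -m jog '[{"rx":0,"ry":0,"rz":0,"x":1,"y":1,"z":15,"gripper":-1},{"rx":0,"ry":0,"rz":0,"x":2,"y":2,"z":35,"gripper":-1},{"rx":0,"ry":0,"rz":0,"x":0,"y":0,"z":40,"gripper":-1},{"rx":0,"ry":0,"rz":0,"x":0,"y":0,"z":40,"gripper":-1},{"rx":0,"ry":0,"rz":0,"x":0,"y":0,"z":30,"gripper":-1},{"rx":0,"ry":0,"rz":0,"x":0,"y":0,"z":18,"gripper":-1},{"rx":0,"ry":0,"rz":0,"x":0,"y":0,"z":8,"gripper":-1},{"rx":0,"ry":0,"rz":0,"x":0,"y":0,"z":5,"gripper":-1},{"rx":0,"ry":0,"rz":0,"x":0,"y":0,"z":2,"gripper":-1},{"rx":0,"ry":0,"rz":0,"x":0,"y":0,"z":0,"gripper":-1},{"rx":0,"ry":0,"rz":0,"x":0,"y":0,"z":0,"gripper":-1}]'; python3 -m jog '[{"rx":0,"ry":0,"rz":0,"x":0,"y":0,"z":1,"gripper":-1},{"rx":0,"ry":0,"rz":0,"x":0,"y":0,"z":1,"gripper":-1},{"rx":0,"ry":0,"rz":0,"x":0,"y":0,"z":0,"gripper":-1}]'
```

```text
time: 24.4
eef_pos: [0.4959, 0.3452, 0.1063]
orientation: [0.001, -0.08, 0.997, 0.0]
force: [1.0, 0.2, -1.2]
grip_width: 0.0187
grasp_force: 108.6
time: 24.7
eef_pos: [0.4952, 0.3447, 0.1031]
orientation: [0.0, -0.08, 0.997, 0.0]
force: [-0.5, 0.3, -1.8]
grip_width: 0.0189
grasp_force: 108.6
```

```bash
python3 -m jog '[{"rx":0,"ry":0,"rz":0,"x":0,"y":0,"z":1,"gripper":-1},{"rx":0,"ry":0,"rz":0,"x":0,"y":0,"z":1,"gripper":-1},{"rx":0,"ry":0,"rz":0,"x":0,"y":0,"z":1,"gripper":-1},{"rx":0,"ry":0,"rz":0,"x":0,"y":0,"z":0,"gripper":-1},{"rx":0,"ry":0,"rz":0,"x":0,"y":0,"z":0,"gripper":-1}]'; python3 -m jog '[{"rx":0,"ry":0,"rz":0,"x":0,"y":0,"z":0.7,"gripper":-1},{"rx":0,"ry":0,"rz":0,"x":0,"y":0,"z":0.7,"gripper":-1},{"rx":0,"ry":0,"rz":0,"x":0,"y":0,"z":0,"gripper":-1}]'
```

```text
time: 25.2
eef_pos: [0.4952, 0.3447, 0.1]
orientation: [-0.0, -0.08, 0.997, -0.0]
force: [-0.0, -0.5, -1.7]
grip_width: 0.0189
grasp_force: 108.6
time: 25.5
eef_pos: [0.4954, 0.3448, 0.099]
orientation: [0.0, -0.08, 0.997, 0.0]
force: [-0.5, -0.2, 2.2]
grip_width: 0.0189
grasp_force: 108.9
```

```bash
python3 -m jog '[{"rx":0,"ry":0,"rz":0,"x":0,"y":0,"z":0,"gripper":-1},{"rx":0,"ry":0,"rz":0,"x":0,"y":0,"z":0,"gripper":-1},{"rx":0,"ry":0,"rz":0,"x":0,"y":0,"z":0,"gripper":-1}]' 20; python3 -m jog '[{"rx":0,"ry":0,"rz":0,"x":0,"y":0,"z":0,"gripper":-0.5},{"rx":0,"ry":0,"rz":0,"x":0,"y":0,"z":0,"gripper":-0.4},{"rx":0,"ry":0,"rz":0,"x":0,"y":0,"z":0,"gripper":-0.2},{"rx":0,"ry":0,"rz":0,"x":0,"y":0,"z":0,"gripper":0.2},{"rx":0,"ry":0,"rz":0,"x":0,"y":0,"z":0,"gripper":0.6},{"rx":0,"ry":0,"rz":0,"x":0,"y":0,"z":0,"gripper":1},{"rx":0,"ry":0,"rz":0,"x":0,"y":0,"z":0,"gripper":1},{"rx":0,"ry":0,"rz":0,"x":0,"y":0,"z":0,"gripper":1},{"rx":0,"ry":0,"rz":0,"x":0,"y":0,"z":0,"gripper":1},{"rx":0,"ry":0,"rz":0,"x":0,"y":0,"z":0,"gripper":1}]'; python3 -m jog '[{"rx":0,"ry":0,"rz":0,"x":0,"y":0,"z":-5,"gripper":1},{"rx":0,"ry":0,"rz":0,"x":0,"y":0,"z":-15,"gripper":1},{"rx":0,"ry":0,"rz":0,"x":0,"y":0,"z":-30,"gripper":1},{"rx":0,"ry":0,"rz":0,"x":0,"y":0,"z":-40,"gripper":1},{"rx":0,"ry":0,"rz":0,"x":0,"y":0,"z":-40,"gripper":1},{"rx":0,"ry":0,"rz":0,"x":0,"y":0,"z":-30,"gripper":1},{"rx":0,"ry":0,"rz":0,"x":0,"y":0,"z":-10,"gripper":1},{"rx":0,"ry":0,"rz":0,"x":0,"y":0,"z":0,"gripper":1},{"rx":0,"ry":0,"rz":0,"x":0,"y":0,"z":0,"gripper":1}]'; python3 - <<'E'
from h import *
a,d,P=shot('side','side9');C=cloud(P,d)
O=np.array([.5833,.0456]);ex=np.array([-.1593,.9872]);ey=np.array([-.9872,-.1593])
X=np.stack([(C[...,:2]-O)@ex,(C[...,:2]-O)@ey,C[...,2]],-1)*1000
m=(abs(X[...,1])<20)&(X[...,2]>30)&(X[...,2]<54)&(X[...,0]>-60)&(X[...,0]<40)&(d>0)
print('face',m.sum(),np.percentile(X[m],[10,25,50],axis=0).round(1).tolist())
cv2.imwrite('pics/side9c.png',cv2.resize(a[110:310,250:450],(600,600),interpolation=2)[:,:,::-1])
E
```

```text
time: 25.8
eef_pos: [0.4954, 0.3448, 0.099]
orientation: [0.0, -0.08, 0.997, 0.0]
force: [-0.5, -1.2, 3.1]
grip_width: 0.0191
grasp_force: 109.0
time: 26.8
eef_pos: [0.4952, 0.3447, 0.0987]
orientation: [0.0, -0.08, 0.997, 0.0]
force: [-1.2, -0.7, 0.9]
grip_width: 0.0854
grasp_force: 0.0
time: 27.7
eef_pos: [0.4947, 0.3442, 0.2679]
orientation: [-0.0, -0.08, 0.997, -0.0]
force: [0.7, 0.2, -1.7]
grip_width: 0.0853
grasp_force: 0.0
face 341 [[-12.0, -15.2, 33.9], [-11.0, -9.1, 37.6], [-9.5, 1.5, 40.3]]
```

View pics/side9c.png

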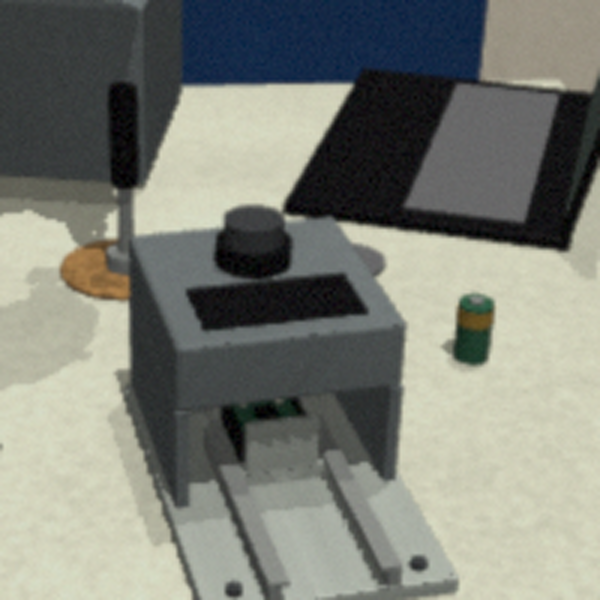

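The tamper stands upright on its coaster (122,180), and the sled's face (282,440) has not moved since it was released. I'll hand the job in.

```bash
python3 -c "
from rig import job_done
print(job_done())"
```

```text
the job is handed in; nothing more can be done
None
```

The job is handed in at about 28 s: the sled was nudged to its stop (about 13 N peak) and rested back 2–3 mm without moving since, so it looks caught (probe not read directly), and the tamper stands upright on its coaster.

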